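# Stand the fallen recipe stand back up against the tiles

### The job

The wooden recipe stand has toppled onto its back on the kitchen counter. Without ever lifting it off the counter, push on its raised foot until it tips back up and stands on that foot, then push it back along the counter until its back rests squarely against the low tiled upstand. Leave the mug, the pepper mill and the jar where they are.

Things in the scene. Friction and masses are not known exactly. Their poses are not given: they have to be found in the camera images.
- stand: Loose L-shaped wooden recipe stand (foot, front lip, back panel, all 180 mm wide), 0.45 to 0.8 kg. Sizes are given as it stands: origin at the middle of its heel, the bottom rear edge where foot and back meet; x from foot to rear, y along the width, z up. It starts lying on its back, turned 78 degrees about the heel edge, foot in the air nearer the robot, back panel pointing to the tiles.
- foot_mid (a point): Middle of the upper face of the stand's foot. The foot is heavy, 100 mm deep (x -100 to 0 mm), 12 mm thick, at the start standing up nearly 100 mm high. Pushing foot and lip towards the robot, away from the back panel, rolls the stand on its heel; after some 50 of the 78 degrees it falls onto its foot by itself. The heel may slip some centimetres.
- lip (a point): Middle of the top front edge of the stand's lip (x -100, y 0, z 32 mm in its frame). The lip is 8 mm thick, along the front edge of the foot, its front face at x -100 mm, its top 32 mm above the counter when standing. At the start it is the highest part, its edge reaching about 105 mm up, and points over the back panel.
- back_top (a point): Middle of the top rear edge of the stand's back panel. The panel is 160 mm long and 12 mm thick, rises from the heel and leans 12 degrees to the rear (+x); its top is about 159 mm above the counter when standing.
- rear_left (a point): Point on the rear face of the stand's back panel, 60 mm above the counter when it stands, 80 mm to the +y side of its middle.
- rear_right (a point): Like rear_left, 80 mm to the -y side.
- tile_edge (a point): Middle of the top front edge of the white tiled upstand, a fixed straight wall 60 mm high, 16 mm thick and 920 mm long beyond the stand. x points into the wall (away from the robot), y along the wall, z up. The leaning back of the stand meets this edge 60 mm above the counter, so that the heel then is 13 mm short of the tiles.
- mug: White mug with a handle, 80 mm across, 90 mm tall, loose. Origin at the middle of its underside. Leave alone.
- mill: Dark wooden pepper mill, 54 mm across, 145 mm tall, loose. Origin at the middle of its underside. Leave alone.
- jar: Glass storage jar with steel cap, 72 mm across, 120 mm tall, loose. Origin at the middle of its underside. Leave alone.
Not all that is in view belongs to the job. Of the things that look like the stand, the larger one is meant.

How it is judged:
On the way:
1. the stand stands upright on its foot (angle between stand's own z axis and vertical below 0.08 rad and height (world z) of stand below 0.01 m), for 0.3 s.
At the end, for the whole second after the job is handed in: The stand is upright on its foot on the counter (within 0.08 rad) and at rest, and both sides of its back are within 10 mm of the front edge of the tiles (all of step 1 and x of rear_left in the frame of tile_edge between -0.01 and 0.006 m and x of rear_right in the frame of tile_edge between -0.01 and 0.006 m and linear speed of stand below 0.02 m/s); the robot touches nothing.
It fails at once if the stand is lifted off the counter (heel more than 30 mm up) (height (world z) of stand above 0.03 m).
It fails at once if the mug is moved by more than 25 mm (distance of mug from where it was at the start of the episode above 0.025 m).
It fails at once if the pepper mill is moved by more than 25 mm (distance of mill from where it was at the start of the episode above 0.025 m).
It fails at once if the jar is moved by more than 25 mm (distance of jar from where it was at the start of the episode above 0.025 m).
It also fails if it takes over 64 s, if anything falls off the work surface, if the arm or the gripper's body presses on something with over 40 N, if the wrist force passes 120 N, or if a joint passes its speed limit or range.

### The arm

A 6-joint arm with a two-finger parallel gripper is mounted at the origin on the work surface. World frame = base frame: x ahead of the robot, y to its left, z up, the work surface at z = 0. Lengths are in m, angles in rad, forces in N, time in s.
With the tool pointing down it reaches from about 0.325 to 0.9 m from the base axis. Payload 6.1 kg.
Tool frame: the origin (TCP) lies between the finger pads; the fingertips stand 8 mm ahead of it and the grasp point (between the pads) lies 11 mm behind it; z points along the fingers, y is the line along which they close (so a half turn about z gives the same grasp; the last joint's range is limited). The gripper opens to 85 mm and grips with 20 to 120 N. Pads are 22 mm wide; open, the fingers measure 114 mm over their backs; the gripper's body (76 mm by 85 mm) begins 54 mm behind the grasp point. The pads swing forward as they close: fully open they stand 13 mm farther back than shut.
Start: joints at [-1.289, 0.22, 1.526, -0, 1.395, -0.126], TCP at [0.248, -0.574, 0.239] pointing down, gripper open.
Joint ranges: [-2.98, 2.98], [-0.91, 2.08], [0.09, 2.57], [-1.24, 4.39], [0.2, 2.65], [-2.68, 2.68]. Speed limits (rad/s): [2.57, 2.57, 3.01, 3.14, 3.14, 3.14].

### API

Orientations are given as a unit quaternion [x, y, z, w].
In Python, from bench import get_obs, viewer, job gives the robot as it stands.
- The arm moves only by the tool carry_out, never from a script. Its argument "rows" is a list of rows, each an object with "translation": the shift along the tool's x, y, z in m, a list of three; "twist": the turn, a rotation vector about the tool's x, y, z in degrees, a list of three; "gripper": the opening in per cent of the stroke, from 0 (shut) to 100 (fully open). In form: [{"translation": [x, y, z], "twist": [ax, ay, az], "gripper": gripper}, ...]. A call has exactly 10 rows; each row is the pose to reach, as a shift and turn from the pose commanded when the call began, along the tool's axes at that moment; what a row does not reach only later rows make up. A row lasts 1/8 s, in which the tool goes at most 62.5 mm and 10.7 degrees, less where a joint would pass 70% of its speed; a pose out of reach is approached as far as the arm can. A call with a gripper value outside its range is refused whole. The fingers move at their own pace and stop on an object; "squeeze" is the grip in N (left out, the last holds). Time passes only in rows, so rows that repeat a pose let the fingers close, or fill a call up. It gives the time, the measured TCP pose, the force, the opening and the grip force at its end, in the units of the state.
- get_obs(): the state, without advancing time (a new reading comes with each control period).
- viewer.get_image(name): name is "scene" or "top"; returns the picture (400x640x3 uint8, blue, green, red); there is no depth.
- viewer.camera_info(name): a dict with "intrinsics" (3x3 intrinsics, pixels), "k1" (the pictures are not rectified: a ray, as slopes to the right and down, at radius r is drawn at 1 + k1 r^2 times it, then the intrinsics apply), "rvec" (rotation vector, rad) and "tvec" (3), from world to camera coordinates, as OpenCV has them. Camera axes: x right, y down, z forward; pixel columns grow to the right and rows downward; lengths in m; the calibration is good to about 2 mm. A picture is of the moment at which its call begins. camera_info takes no time and is no camera call.
- job.close_job(): hands the job in; it is judged then, once.
The state is a dict: "time": time; "qpos": joint angles; "joint_vel": joint speeds; "effort": joint torques, N m; "tcp_pos": TCP position; "tool_rot": TCP orientation; "wrist_force": force on the tool from outside, world axes, zero at the start; "wrist_torque": the same for the moment, N m; "opening": finger opening in m; "grip_force": force on a finger pad.
Only numpy, scipy, OpenCV 4.12 (cv2) and the standard library are available. Lean on these libraries where they do the work, as an engineer would, in place of code of your own. Each camera call takes 0.05 s, during which the arm holds its last target. There are 200 camera calls.

## Working session

There is one attempt and no reset: what is moved stays moved. The work goes in short steps, Python scripts to look and compute and a tool call to move; the robot and the scene stay as the last step left them, time stands still between calls to the robot, and variables do not carry over. Pictures are saved under pics/ and viewed, at most 10 in all, crops included, and the job is handed in when it is done.

Besides the shell and the picture viewer there is one more tool, called as name(argument=value, ...), one argument or row to a line, values as JSON. carry_out: Moves the arm, as the interface text tells. Its arguments: {"type":"object","properties":{"rows":{"type":"array","items":{"type":"object","properties":{"translation":{"type":"array","items":{"type":"number"}},"twist":{"type":"array","items":{"type":"number"}},"gripper":{"type":"number"}}}},"squeeze":{"type":"number"}},"required":["rows"]}

```bash
mkdir -p pics; cat > h.py <<'E'
import numpy as np, cv2
from bench import get_obs, viewer, job
from scipy.spatial.transform import Rotation as R
def cam(n):
    c=viewer.camera_info(n); return np.array(c["intrinsics"]),c["k1"],R.from_rotvec(np.ravel(c["rvec"])).as_matrix(),np.ravel(c["tvec"])
def proj(n,P):
    K,k,Rm,t=cam(n); p=np.atleast_2d(P)@Rm.T+t; s=p[:,:2]/p[:,2:]; s=s*(1+k*(s**2).sum(1,keepdims=True))
    return s@K[:2,:2].T+K[:2,2]
def ray(n,uv):
    K,k,Rm,t=cam(n); d=np.linalg.solve(K,[uv[0],uv[1],1])[:2]; s=d.copy()
    for _ in range(30): s=d/(1+k*(s@s))
    return -Rm.T@t, Rm.T@np.r_[s,1]
def atz(n,uv,z):
    o,d=ray(n,uv); return o+d*(z-o[2])/d[2]
E
python3 - <<'E'
from h import *
for n in("scene","top"):
    cv2.imwrite(f"pics/{n}0.png",viewer.get_image(n)); K,k,Rm,t=cam(n); print(n,-Rm.T@t,Rm[2],k,K[0,0])
o=get_obs(); print(o)
E
```

```text
scene [1.49741884 0.21331866 1.01392062] [-0.68572465 -0.16430879 -0.70907286] -0.03127784023862495 473.62688544171465
top [ 4.37872237e-01 -3.20926189e-04  1.25238736e+00] [ 0.14097692  0.00103968 -0.99001234] -0.14175337697390988 493.6028992980807
{'time': 0.1, 'qpos': array([-1.28911741e+00,  2.21149789e-01,  1.52754254e+00, -4.64826514e-06,
        1.39467490e+00, -1.26085827e-01]), 'joint_vel': array([ 0.00011811, -0.0031289 , -0.00152977, -0.00059055, -0.00159104,
       -0.00073018]), 'effort': array([ 1.88497739e-03, -4.98239815e+01, -3.90547407e+01, -2.15070972e-04,
        5.69886121e-03, -1.12486813e-05]), 'tcp_pos': array([ 0.24769995, -0.57322843,  0.23828279]), 'tool_rot': array([ 9.79287417e-01,  2.02473127e-01, -7.12390990e-05, -8.84424815e-04]), 'wrist_force': array([ 0.02177866, -0.19084794, -0.05564302]), 'wrist_torque': array([ 0.05639806, -0.04518423, -0.01821503]), 'grip_force': 0.0, 'opening': 0.0854486261933772}
```

View pics/scene0.png

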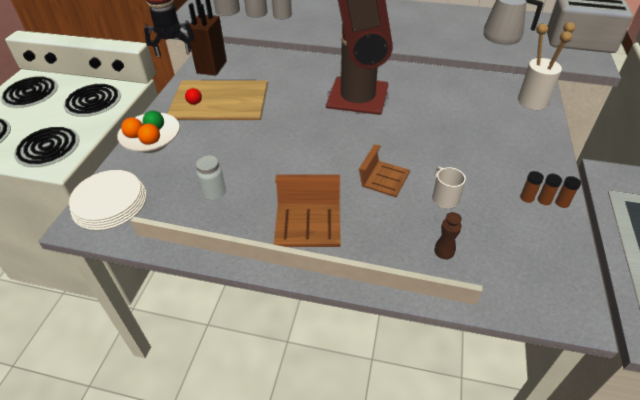

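View pics/top0.png

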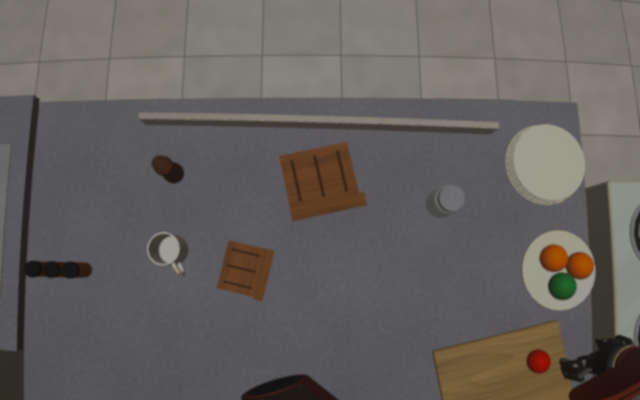

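The scene picture shows the big stand at about (308,210), the decoy at (385,172), the mug at (449,187), the mill at (448,236), the jar at (210,178), and the upstand running from (135,225) to (480,292). The top picture shows the big stand at (323,182) and the upstand from (140,118) to (497,126). I'll enlarge the stand in both.

```bash
python3 - <<'E'
from h import *
a=cv2.imread("pics/scene0.png")[160:270,255:365]; b=cv2.imread("pics/top0.png")[125:235,265:375]
f=lambda i:cv2.resize(i,(396,396),interpolation=cv2.INTER_CUBIC)
b=cv2.convertScaleAbs(b,alpha=1.6)
cv2.imwrite("pics/crop.png",np.hstack([f(a),f(b)]))
for n,p in {"tileL":(140,114),"tileR":(497,122)}.items(): print(n,atz("top",p,.06))
print("tile scene tops",atz("scene",(135,219),.06),atz("scene",(480,286),.06), "front edges top view",atz("top",(140,120),.06),atz("top",(497,128),.06))
for n,p in {"mug":(165,249),"mill":(162,162),"jar":(452,197)}.items(): print(n,atz("top",p,{"mug":.09,"mill":.14,"jar":.12}[n]))
E
```

```text
tileL [0.81897941 0.42994243 0.06      ]
tileR [ 0.79960178 -0.48296215  0.06      ]
tile scene tops [ 0.79017346 -0.47440023  0.06      ] [0.80859074 0.43074061 0.06      ] front edges top view [0.80301496 0.42887755 0.06      ] [ 0.78367469 -0.48182707  0.06      ]
mug [0.47594492 0.33996831 0.09      ]
mill [0.67607274 0.34076552 0.14      ]
jar [ 0.59726903 -0.33735581  0.12      ]
```

View pics/crop.png

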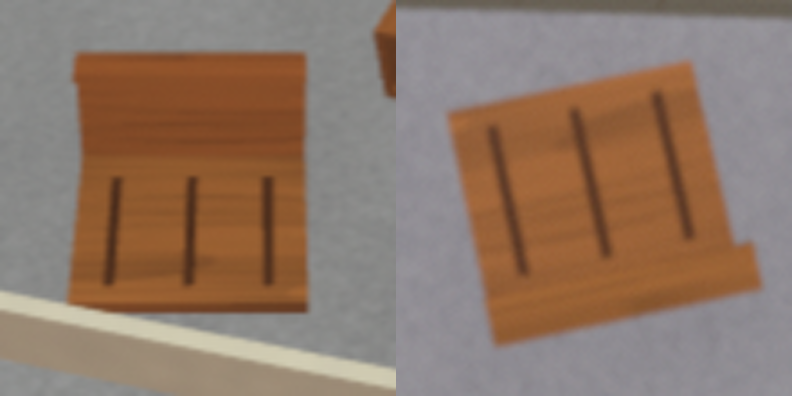

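```bash
cat >> h.py <<'E'
s,c=np.sin(np.radians(12)),np.cos(np.radians(12)); u=np.array([s,0,c]); nn=np.array([-c,0,s])
PT={"foot":np.array([-.1,0,0]),"lip":np.array([-.1,0,.032]),"lipi":np.array([-.092,0,.032]),"ft":.16*u+.012*nn,"rt":.16*u,"heel":np.zeros(3)}
def P(name,side,x,y,yaw,tilt):
    return R.from_euler("z",yaw).apply(R.from_euler("y",tilt).apply(PT[name]+[0,side*.09,0]))+[x,y,0]
E
python3 - <<'E'
from h import *
from scipy.optimize import least_squares
t=lambda a,b:(265+(a-396)/3.6,125+b/3.6); sc=lambda a,b:(255+a/3.6,160+b/3.6)
M=[("top","ft",1,t(448,113)),("top","ft",-1,t(690,62)),("top","foot",1,t(497,345)),("top","foot",-1,t(762,288)),("top","lipi",-1,t(752,242)),
("scene","foot",-1,sc(75,53)),("scene","foot",1,sc(305,53)),("scene","ft",-1,sc(68,304)),("scene","ft",1,sc(308,304)),("scene","rt",1,sc(308,312))]
f=lambda p:np.ravel([proj(n,P(k,sd,*p))[0]-np.array(uv) for n,k,sd,uv in M])
r=least_squares(f,[.55,0,.2,np.radians(78)]); print(r.x,np.degrees(r.x[2:]),np.round(r.fun.reshape(-1,2),1))
for k in("foot","lip","heel","ft","rt"): print(k,P(k,0,*r.x))
E
```

```text
[ 0.58017222 -0.04594509  0.2180388   1.37634098] [12.49270287 78.8585293 ] [[-1.   0.3]
 [-0.2 -0.1]
 [-1.   0.7]
 [-0.1  0.1]
 [-0.6 -0.5]
 [-0.5 -0.1]
 [-0.6 -0.4]
 [-0.9  0. ]
 [-0.5 -0.1]
 [-0.6  0.4]]
foot [ 0.5613065  -0.050125    0.09811531]
lip [ 0.59196004 -0.04333337  0.10429874]
heel [ 0.58017222 -0.04594509  0.        ]
ft [ 0.736542   -0.01129964  0.00960128]
rt [ 0.73636645 -0.01133853 -0.00239738]
```

carry_out(
  rows=[
    {"translation":[0.05,-0.03,0],"twist":[0,0,1],"gripper":100},
    {"translation":[0.1,-0.06,0],"twist":[0,0,2],"gripper":100},
    {"translation":[0.15,-0.09,0],"twist":[0,0,3],"gripper":100},
    {"translation":[0.2,-0.12,0],"twist":[0,0,4],"gripper":100},
    {"translation":[0.25,-0.15,0],"twist":[0,0,5],"gripper":100},
    {"translation":[0.3,-0.18,0],"twist":[0,0,6],"gripper":100},
    {"translation":[0.35,-0.21,0],"twist":[0,0,7],"gripper":100},
    {"translation":[0.4,-0.24,0],"twist":[0,0,8],"gripper":100},
    {"translation":[0.45,-0.27,0],"twist":[0,0,9],"gripper":100},
    {"translation":[0.5,-0.3,0],"twist":[0,0,10.9],"gripper":100},
  ],
)

```text
time: 1.35
tcp_pos: [0.5885, -0.0983, 0.2389]
tool_rot: [0.994, 0.108, -0.0, -0.0]
wrist_force: [0.7, -0.1, 0.7]
opening: 0.0852
grip_force: 0.0
```

```bash
cat >> h.py <<'E'
def rel(x,y,z,yaw):
    o=get_obs(); r=R.from_quat(o["tool_rot"]); d=r.inv().apply(np.array([x,y,z])-o["tcp_pos"])
    tx=r.apply([1,0,0]); a=np.degrees(np.arctan2(tx[1],tx[0])); print("t",o["time"],"tcp",o["tcp_pos"].round(4),"toolx deg",a.round(2),"shift",d.round(4),"twz",round(a-yaw,2),"F",o["wrist_force"].round(1),r.apply([0,0,1]).round(3))
E
python3 -c "
from h import *
rel(.631,-.035,.24,12.5)"
```

```text
t 1.35 tcp [ 0.5885 -0.0983  0.2389] toolx deg 12.41 shift [ 0.0551 -0.0527 -0.0011] twz -0.09 F [ 0.7 -0.1  0.7] [-0.001  0.    -1.   ]
```

carry_out(
  rows=[
    {"translation":[0.028,-0.026,0],"twist":[0,0,0],"gripper":100},
    {"translation":[0.055,-0.053,0],"twist":[0,0,0],"gripper":100},
    {"translation":[0.055,-0.053,0],"twist":[0,0,0],"gripper":100},
    {"translation":[0.055,-0.053,0.03],"twist":[0,0,0],"gripper":100},
    {"translation":[0.055,-0.053,0.06],"twist":[0,0,0],"gripper":100},
    {"translation":[0.055,-0.053,0.09],"twist":[0,0,0],"gripper":100},
    {"translation":[0.055,-0.053,0.12],"twist":[0,0,0],"gripper":100},
    {"translation":[0.055,-0.053,0.145],"twist":[0,0,0],"gripper":100},
    {"translation":[0.055,-0.053,0.157],"twist":[0,0,0],"gripper":100},
    {"translation":[0.055,-0.053,0.157],"twist":[0,0,0],"gripper":100},
  ],
)

```text
time: 2.6
tcp_pos: [0.6292, -0.0369, 0.0815]
tool_rot: [0.994, 0.108, -0.001, -0.0]
wrist_force: [-0.4, 0.4, 0.2]
opening: 0.0855
grip_force: 0.0
```

```bash
python3 - <<'E'
from h import *
rel(.631,-.035,.082,12.5)
a=viewer.get_image("scene")[120:270,215:415]; cv2.imwrite("pics/s1.png",cv2.resize(a,(800,600),interpolation=cv2.INTER_CUBIC))
E
```

```text
t 2.6 tcp [ 0.6292 -0.0369  0.0815] toolx deg 12.43 shift [ 0.0021 -0.0015 -0.0006] twz -0.07 F [-0.4  0.4  0.2] [-0.002  0.    -1.   ]
```

View pics/s1.png

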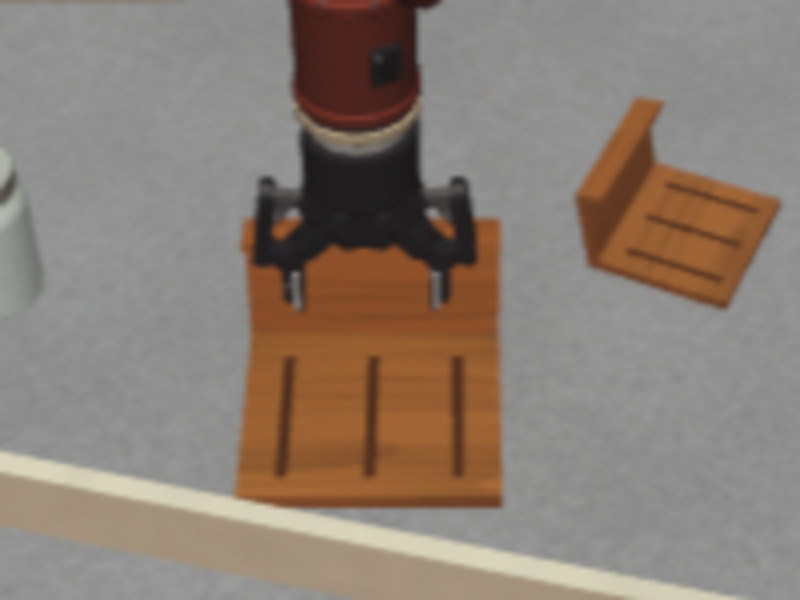

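The two fingers, at about (290,300) and (440,300), sit behind the lip and are centred on the stand. I'll start the push slowly.

carry_out(
  rows=[
    {"translation":[0,0,0.01],"twist":[0,0,0],"gripper":100},
    {"translation":[-0.015,0,0.01],"twist":[0,0,0],"gripper":100},
    {"translation":[-0.025,0,0.01],"twist":[0,0,0],"gripper":100},
    {"translation":[-0.03,0,0.01],"twist":[0,0,0],"gripper":100},
    {"translation":[-0.034,0,0.01],"twist":[0,0,0],"gripper":100},
    {"translation":[-0.038,0,0.01],"twist":[0,0,0],"gripper":100},
    {"translation":[-0.042,0,0.01],"twist":[0,0,0],"gripper":100},
    {"translation":[-0.046,0,0.01],"twist":[0,0,0],"gripper":100},
    {"translation":[-0.05,0,0.01],"twist":[0,0,0],"gripper":100},
    {"translation":[-0.055,0,0.01],"twist":[0,0,0],"gripper":100},
  ],
)

```text
time: 3.9
tcp_pos: [0.5759, -0.0484, 0.0719]
tool_rot: [0.994, 0.109, -0.0, -0.0]
wrist_force: [2.1, -0.8, -1.2]
opening: 0.0852
grip_force: 0.8
```

```bash
python3 - <<'E'
from h import *
rel(.631,-.035,.072,12.5)
a=viewer.get_image("scene")[120:270,240:380]; b=cv2.convertScaleAbs(viewer.get_image("top")[120:270,250:390],alpha=1.5)
f=lambda i:cv2.resize(i,(392,420),interpolation=cv2.INTER_CUBIC)
cv2.imwrite("pics/s2.png",np.hstack([f(a),f(b)]))
E
```

```text
t 3.9 tcp [ 0.5759 -0.0484  0.0719] toolx deg 12.47 shift [ 0.0567 -0.0012 -0.0001] twz -0.03 F [ 2.1 -0.8 -1.2] [-0.001 -0.    -1.   ]
```

View pics/s2.png

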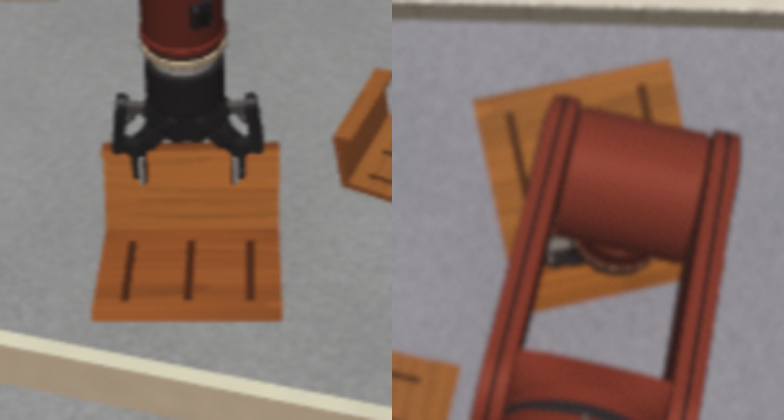

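```bash
cat > fit.py <<'E'
from h import *
from scipy.optimize import least_squares
PT["seam"]=nn*.012+u*.0097
def fit(M,p0):
    f=lambda p:np.ravel([proj(n,P(k,sd,*p))[0]-np.array(uv) for n,k,sd,uv in M])
    r=least_squares(f,p0,loss="soft_l1"); print(r.x.round(4),np.degrees(r.x[2:]).round(1),f(r.x).round(1).reshape(-1,2).tolist())
    for k in("foot","lipi","heel","rt"): print(k,P(k,0,*r.x).round(4))
    return r.x
E
python3 - <<'E'
from fit import *
t=lambda a,b:(250+(a-392)/2.8,120+b/2.8); sc=lambda a,b:(240+a/2.8,120+b/2.8)
M=[("top","ft",1,t(474,100)),("top","ft",-1,t(668,60)),("top","foot",1,t(536,312)),
("scene","ft",-1,sc(93,313)),("scene","ft",1,sc(282,315)),("scene","seam",-1,sc(108,231)),("scene","seam",1,sc(280,230))]
fit(M,[.57,-.05,.218,1.2])
E
```

```text
[ 0.5805 -0.0443  0.211   1.1096] [12.1 63.6] [[-1.4, -0.0], [-0.2, -0.3], [-7.9, 0.4], [-1.1, 0.4], [-0.3, -0.2], [-1.1, -0.7], [-0.6, -0.3]]
foot [ 0.537  -0.0536  0.0895]
lipi [ 0.5685 -0.0469  0.0966]
heel [ 0.5805 -0.0443  0.    ]
rt [ 0.732  -0.0118  0.0399]
```

carry_out(
  rows=[
    {"translation":[-0.007,0,0],"twist":[0,0,0],"gripper":100},
    {"translation":[-0.014,0,0],"twist":[0,0,0],"gripper":100},
    {"translation":[-0.021,0,0],"twist":[0,0,0],"gripper":100},
    {"translation":[-0.028,0,0.002],"twist":[0,0,0],"gripper":100},
    {"translation":[-0.035,0,0.004],"twist":[0,0,0],"gripper":100},
    {"translation":[-0.041,0,0.007],"twist":[0,0,0],"gripper":100},
    {"translation":[-0.047,0,0.01],"twist":[0,0,0],"gripper":100},
    {"translation":[-0.053,0,0.013],"twist":[0,0,0],"gripper":100},
    {"translation":[-0.059,0,0.017],"twist":[0,0,0],"gripper":100},
    {"translation":[-0.064,0,0.019],"twist":[0,0,0],"gripper":100},
  ],
)

```text
time: 5.25
tcp_pos: [0.5134, -0.0621, 0.0529]
tool_rot: [0.994, 0.109, -0.0, -0.0]
wrist_force: [0.0, 0.6, -0.2]
opening: 0.0852
grip_force: 0.0
```

```bash
python3 - <<'E'
from h import *
rel(.5,-.05,.072,12.5)
a=viewer.get_image("scene")[120:270,240:380]; b=cv2.convertScaleAbs(viewer.get_image("top")[120:270,250:390],alpha=1.5)
f=lambda i:cv2.resize(i,(392,420),interpolation=cv2.INTER_CUBIC)
cv2.imwrite("pics/s3.png",np.hstack([f(a),f(b)]))
E
```

```text
t 5.25 tcp [ 0.5134 -0.0621  0.0529] toolx deg 12.47 shift [-0.0104 -0.0147 -0.0191] twz -0.03 F [ 0.   0.6 -0.2] [-0.001  0.    -1.   ]
```

View pics/s3.png

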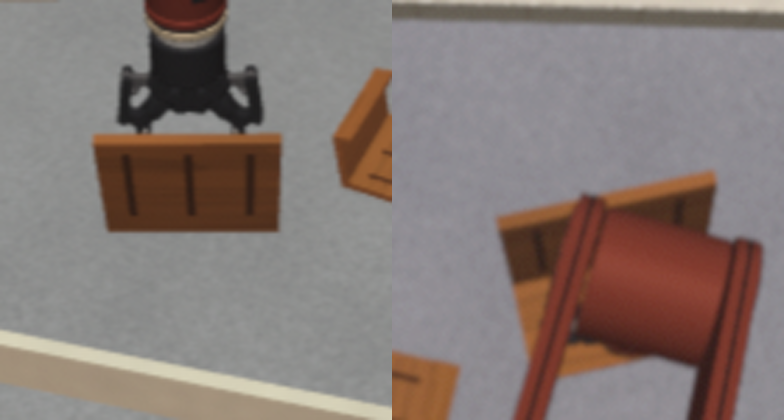

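The stand is now upright on its foot: its back's top edge runs from (97,140) to (281,138) and its heel from (108,231) to (280,231). I'll fit its pose and see where the decoy is.

```bash
python3 - <<'E'
from fit import *
t=lambda a,b:(250+(a-392)/2.8,120+b/2.8); sc=lambda a,b:(240+a/2.8,120+b/2.8)
M=[("scene","heel",-1,sc(108,231)),("scene","heel",1,sc(279,231)),("scene","rt",-1,sc(97,147)),("scene","rt",1,sc(281,145)),("top","rt",1,t(498,216)),("top","rt",-1,t(714,173))]
p=fit(M,[.57,-.05,.218,0.])
for sd in(1,-1): print("lip end",P("lip",sd,*p))
for q in [(273,248),(263,300),(230,241),(218,291)]: print("decoy z0/.06",atz("top",q,0)[:2].round(3),atz("top",q,.06)[:2].round(3))
E
```

```text
[ 0.5758 -0.0452  0.2018  0.0067] [11.6  0.4] [[-0.4, -0.4], [-0.4, 0.1], [-2.0, -1.3], [-0.1, -0.2], [-1.9, 0.0], [-0.8, -0.4]]
foot [ 0.4779 -0.0653  0.0007]
lipi [ 0.4859 -0.0636  0.0326]
heel [ 0.5758 -0.0452  0.    ]
rt [ 0.6095 -0.0384  0.1563]
lip end [0.46005252 0.02293731 0.03267425]
lip end [ 0.49612603 -0.15341093  0.03267425]
decoy z0/.06 [0.483 0.089] [0.481 0.085]
decoy z0/.06 [0.353 0.113] [0.357 0.107]
decoy z0/.06 [0.501 0.199] [0.498 0.189]
decoy z0/.06 [0.374 0.227] [0.377 0.216]
```

carry_out(
  rows=[
    {"translation":[0,0,-0.04],"twist":[0,0,0],"gripper":100},
    {"translation":[0,0,-0.06],"twist":[0,0,0],"gripper":100},
    {"translation":[-0.035,-0.012,-0.06],"twist":[0,0,7],"gripper":100},
    {"translation":[-0.075,-0.024,-0.06],"twist":[0,0,13.7],"gripper":100},
    {"translation":[-0.075,-0.024,-0.06],"twist":[0,0,13.7],"gripper":100},
    {"translation":[-0.075,-0.024,-0.03],"twist":[0,0,13.7],"gripper":100},
    {"translation":[-0.075,-0.024,0],"twist":[0,0,13.7],"gripper":100},
    {"translation":[-0.075,-0.024,0.02],"twist":[0,0,13.7],"gripper":100},
    {"translation":[-0.075,-0.024,0.032],"twist":[0,0,13.7],"gripper":100},
    {"translation":[-0.075,-0.024,0.032],"twist":[0,0,13.7],"gripper":100},
  ],
)

```text
time: 6.6
tcp_pos: [0.4356, -0.0548, 0.0208]
tool_rot: [1.0, -0.011, -0.001, -0.0]
wrist_force: [0.2, -0.5, 0.2]
opening: 0.0855
grip_force: 0.0
```

```bash
python3 -c "
from h import *
rel(.66,-.055,.02,-1.2)"
```

```text
t 6.6 tcp [ 0.4356 -0.0548  0.0208] toolx deg -1.21 shift [ 0.2244 -0.0046  0.0006] twz -0.01 F [ 0.2 -0.5  0.2] [-0.001  0.    -1.   ]
```

carry_out(
  rows=[
    {"translation":[0.015,0,0],"twist":[0,0,0],"gripper":100},
    {"translation":[0.023,0,0],"twist":[0,0,0],"gripper":100},
    {"translation":[0.031,0,0],"twist":[0,0,0],"gripper":100},
    {"translation":[0.039,0,0],"twist":[0,0,0],"gripper":100},
    {"translation":[0.047,0,0],"twist":[0,0,0],"gripper":100},
    {"translation":[0.055,0,0],"twist":[0,0,0],"gripper":100},
    {"translation":[0.063,0,0],"twist":[0,0,0],"gripper":100},
    {"translation":[0.071,0,0],"twist":[0,0,0],"gripper":100},
    {"translation":[0.08,0,0],"twist":[0,0,0],"gripper":100},
    {"translation":[0.09,0,0],"twist":[0,0,0],"gripper":100},
  ],
)

```text
time: 7.85
tcp_pos: [0.5261, -0.057, 0.0213]
tool_rot: [1.0, -0.011, 0.0, 0.0]
wrist_force: [-3.5, -0.2, 0.2]
opening: 0.0855
grip_force: 1.9
```

```bash
python3 - <<'E'
from h import *
rel(.66,-.055,.02,-1.2)
a=viewer.get_image("scene")[120:270,240:380]; b=cv2.convertScaleAbs(viewer.get_image("top")[100:250,250:390],alpha=1.5)
f=lambda i:cv2.resize(i,(392,420),interpolation=cv2.INTER_CUBIC)
cv2.imwrite("pics/s4.png",np.hstack([f(a),f(b)]))
E
```

```text
t 7.85 tcp [ 0.5261 -0.057   0.0213] toolx deg -1.25 shift [ 0.1338 -0.0049  0.0013] twz -0.05 F [-3.5 -0.2  0.2] [ 0. -0. -1.]
```

View pics/s4.png

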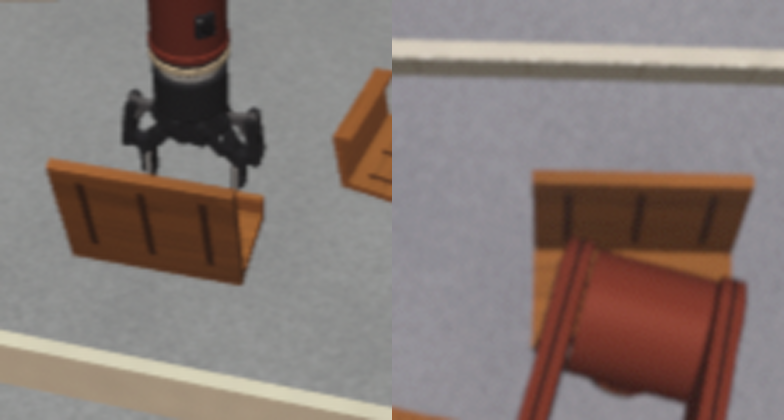

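The stand is square to the wall now: its back's top edge runs from (533,172) to (753,178), roughly parallel to the tiles. I'll keep pushing.

carry_out(
  rows=[
    {"translation":[0.01,0,0],"twist":[0,0,0],"gripper":100},
    {"translation":[0.022,0,0],"twist":[0,0,0],"gripper":100},
    {"translation":[0.034,0,0],"twist":[0,0,0],"gripper":100},
    {"translation":[0.046,0,0],"twist":[0,0,0],"gripper":100},
    {"translation":[0.058,0,0],"twist":[0,0,0],"gripper":100},
    {"translation":[0.07,0,0],"twist":[0,0,0],"gripper":100},
    {"translation":[0.082,0,0],"twist":[0,0,0],"gripper":100},
    {"translation":[0.094,0,0],"twist":[0,0,0],"gripper":100},
    {"translation":[0.106,0,0],"twist":[0,0,0],"gripper":100},
    {"translation":[0.116,0,0],"twist":[0,0,0],"gripper":100},
  ],
)

```text
time: 9.2
tcp_pos: [0.6423, -0.0593, 0.0212]
tool_rot: [1.0, -0.011, 0.0, -0.0]
wrist_force: [-4.3, -0.0, 2.1]
opening: 0.0852
grip_force: 2.3
```

carry_out(
  rows=[
    {"translation":[0.003,0,0],"twist":[0,0,0],"gripper":100},
    {"translation":[0.005,0,0],"twist":[0,0,0],"gripper":100},
    {"translation":[0.007,0,0],"twist":[0,0,0],"gripper":100},
    {"translation":[0.009,0,0],"twist":[0,0,0],"gripper":100},
    {"translation":[0.011,0,0],"twist":[0,0,0],"gripper":100},
    {"translation":[0.013,0,0],"twist":[0,0,0],"gripper":100},
    {"translation":[0.015,0,0],"twist":[0,0,0],"gripper":100},
    {"translation":[0.017,0,0],"twist":[0,0,0],"gripper":100},
    {"translation":[0.018,0,0],"twist":[0,0,0],"gripper":100},
    {"translation":[0.018,0,0],"twist":[0,0,0],"gripper":100},
  ],
)

```text
time: 10.45
tcp_pos: [0.6597, -0.0597, 0.0213]
tool_rot: [1.0, -0.011, 0.0, 0.0]
wrist_force: [-3.1, 0.9, 1.1]
opening: 0.0857
grip_force: 1.7
```

```bash
python3 - <<'E'
from h import *
rel(.668,-.055,.02,-1.2)
a=viewer.get_image("scene")[150:300,230:370]; b=cv2.convertScaleAbs(viewer.get_image("top")[80:230,270:410],alpha=1.5)
f=lambda i:cv2.resize(i,(392,420),interpolation=cv2.INTER_CUBIC)
cv2.imwrite("pics/s5.png",np.hstack([f(a),f(b)]))
E
```

```text
t 10.45 tcp [ 0.6597 -0.0597  0.0213] toolx deg -1.24 shift [ 0.0082 -0.0049  0.0013] twz -0.04 F [-3.1  0.9  1.1] [ 0. -0. -1.]
```

View pics/s5.png

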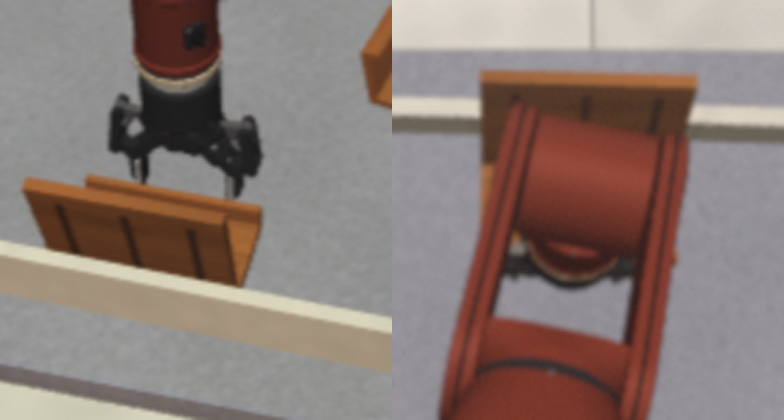

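The stand is square and close to the tiles; the wrist reads only sliding friction (about 3 N). I'll close the gap in small steps and watch the force.

carry_out(
  rows=[
    {"translation":[0.001,0,0],"twist":[0,0,0],"gripper":100},
    {"translation":[0.002,0,0],"twist":[0,0,0],"gripper":100},
    {"translation":[0.003,0,0],"twist":[0,0,0],"gripper":100},
    {"translation":[0.004,0,0],"twist":[0,0,0],"gripper":100},
    {"translation":[0.005,0,0],"twist":[0,0,0],"gripper":100},
    {"translation":[0.006,0,0],"twist":[0,0,0],"gripper":100},
    {"translation":[0.0065,0,0],"twist":[0,0,0],"gripper":100},
    {"translation":[0.007,0,0],"twist":[0,0,0],"gripper":100},
    {"translation":[0.0075,0,0],"twist":[0,0,0],"gripper":100},
    {"translation":[0.0075,0,0],"twist":[0,0,0],"gripper":100},
  ],
)

```text
time: 11.8
tcp_pos: [0.6671, -0.0599, 0.0213]
tool_rot: [1.0, -0.011, 0.0, -0.0]
wrist_force: [-4.4, 0.9, 2.6]
opening: 0.0854
grip_force: 2.1
```

carry_out(
  rows=[
    {"translation":[0.0005,0,0],"twist":[0,0,0],"gripper":100},
    {"translation":[0.001,0,0],"twist":[0,0,0],"gripper":100},
    {"translation":[0.0015,0,0],"twist":[0,0,0],"gripper":100},
    {"translation":[0.002,0,0],"twist":[0,0,0],"gripper":100},
    {"translation":[0.0025,0,0],"twist":[0,0,0],"gripper":100},
    {"translation":[0.003,0,0],"twist":[0,0,0],"gripper":100},
    {"translation":[0.003,0,0],"twist":[0,0,0],"gripper":100},
    {"translation":[0.003,0,0],"twist":[0,0,0],"gripper":100},
    {"translation":[0.003,0,0],"twist":[0,0,0],"gripper":100},
    {"translation":[0.003,0,0],"twist":[0,0,0],"gripper":100},
  ],
)

```text
time: 13.05
tcp_pos: [0.6688, -0.0598, 0.0212]
tool_rot: [1.0, -0.011, -0.001, -0.0]
wrist_force: [-10.0, 0.9, 5.4]
opening: 0.0857
grip_force: 4.8
```

```bash
python3 - <<'E'
from h import *
rel(.668,-.055,.02,-1.2)
a=viewer.get_image("scene")[170:270,230:340]
cv2.imwrite("pics/s6.png",cv2.resize(a,(660,600),interpolation=cv2.INTER_CUBIC))
E
```

```text
t 13.05 tcp [ 0.6688 -0.0598  0.0212] toolx deg -1.24 shift [-0.0009 -0.0048  0.0012] twz -0.04 F [-10.    0.9   5.4] [-0.003  0.    -1.   ]
```

View pics/s6.png

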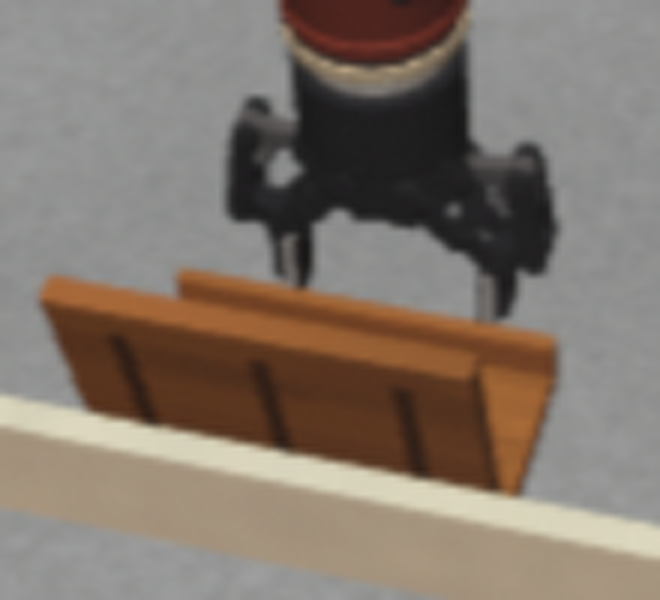

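The force rose to 10 N and the arm stalled at x = 0.669 m, where contact with the tiles was predicted (0.668 m). The back lies along the tile edge from (90,410) to (520,490). Now I'll back off gently and raise the arm.

carry_out(
  rows=[
    {"translation":[-0.001,0,0],"twist":[0,0,0],"gripper":100},
    {"translation":[-0.002,0,0],"twist":[0,0,0],"gripper":100},
    {"translation":[-0.004,0,0],"twist":[0,0,0],"gripper":100},
    {"translation":[-0.01,0,0],"twist":[0,0,0],"gripper":100},
    {"translation":[-0.03,0,0],"twist":[0,0,0],"gripper":100},
    {"translation":[-0.06,0,0],"twist":[0,0,0],"gripper":100},
    {"translation":[-0.1,0,-0.02],"twist":[0,0,0],"gripper":100},
    {"translation":[-0.15,0,-0.06],"twist":[0,0,0],"gripper":100},
    {"translation":[-0.2,0,-0.1],"twist":[0,0,0],"gripper":100},
    {"translation":[-0.2,0,-0.1],"twist":[0,0,0],"gripper":100},
  ],
)

```text
time: 14.35
tcp_pos: [0.4701, -0.056, 0.1248]
tool_rot: [1.0, -0.011, 0.003, 0.001]
wrist_force: [0.2, 0.4, -0.6]
opening: 0.0857
grip_force: 0.0
```

```bash
python3 - <<'E'
from h import *
rel(.668,-.055,.02,-1.2)
a=viewer.get_image("scene")[170:270,220:330]; b=cv2.convertScaleAbs(viewer.get_image("top")[90:190,285:395],alpha=1.5)
f=lambda i:cv2.resize(i,(396,360),interpolation=cv2.INTER_CUBIC)
cv2.imwrite("pics/s7.png",np.hstack([f(a),f(b)]))
E
```

```text
t 14.35 tcp [ 0.4701 -0.056   0.1248] toolx deg -1.26 shift [ 0.1971 -0.0055  0.1062] twz -0.06 F [ 0.2  0.4 -0.6] [ 0.007 -0.002 -1.   ]
```

View pics/s7.png

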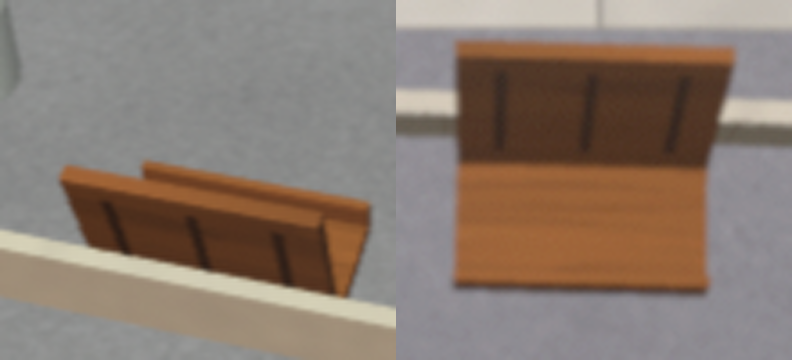

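```bash
python3 - <<'E'
from fit import *
t=lambda a,b:(285+(a-396)/3.6,90+b/3.6); sc=lambda a,b:(220+a/3.6,170+b/3.6)
M=[("top","rt",1,t(457,41)),("top","rt",-1,t(734,48)),("top","foot",1,t(456,288)),("top","foot",-1,t(707,293)),("scene","rt",-1,sc(66,180)),("scene","rt",1,sc(322,226))]
p=fit(M,[.78,-.07,0,0.])
for sd in(.08,-.08):
    q=R.from_euler("z",p[2]).apply([.0128,sd,.06])+[p[0],p[1],0]; print("gap x",q[0]-(.7934+.0212*q[1]))
E
```

```text
[ 0.7827 -0.0731 -0.0105 -0.019 ] [-0.6 -1.1] [[-0.8, 0.6], [-0.2, -0.2], [-0.4, 0.3], [-0.7, -0.2], [-2.8, -0.2], [-1.5, -0.1]]
foot [ 0.6828 -0.0721 -0.0019]
lipi [ 0.6901 -0.0722  0.0302]
heel [ 0.7827 -0.0731  0.    ]
rt [ 0.813  -0.0735  0.1571]
gap x 0.0028307660612647556
gap x 0.0045396261661350135
```

```bash
python3 -c "
from bench import job
print(job.close_job())"
```

```text
the job is handed in; nothing more can be done
None
```

The stand is upright on its foot with its back resting squarely against the tiled upstand, the mug, mill and jar were not touched, and I handed the job in at about 14.5 s (no verdict was returned).

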